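# Brake lever check on a rental scooter's handlebar

### The arm

A 7-joint arm with a two-finger parallel gripper is mounted at the origin on the work surface. World frame = base frame: x ahead of the robot, y to its left, z up, the work surface at z = 0. Lengths are in m, angles in rad, forces in N, time in s.
With the tool pointing down it reaches from about 0.35 to 0.9 m from the base axis. Payload 8.1 kg.
Tool frame: the origin (TCP) lies at the very end of the fingers, on their centre line; the grasp point (between the pads) lies 19 mm behind it; z points along the fingers, y is the line along which they close (so a half turn about z gives the same grasp; the last joint's range is limited). The gripper opens to 92 mm and grips with 3 to 60 N. Pads are 19 mm wide; open, the fingers measure 130 mm over their backs; the gripper's body (75 mm by 190 mm) begins 47 mm behind the grasp point.
Start: joints at [-1.313, 0.434, 0.025, 1.573, -0.012, 1.134, -0.075], TCP at [0.221, 0.585, 0.227] pointing down, gripper open.
Joint ranges: [-2.62, 2.62], [-0.44, 2.09], [-1.27, 1.32], [0.08, 2.57], [-1.32, 4.46], [0.12, 2], [-2.74, 2.74]. Speed limits (rad/s): [2.22, 2.22, 3.01, 3.01, 3.14, 3.14, 3.14].

### API

Orientations are given as a rotation vector (axis times angle).
In Python, from cell import arm gives the robot as it stands.
- The arm moves only by the tool jog_arm, never from a script. Its argument "rows" is a list of rows, each a list of 3 entries, a list of its own where there are three numbers: the shift along the world's x, y, z in cm, then the turn, a rotation vector about the world's x, y, z in degrees, then the opening, from 0 (shut) to 1 (fully open). A call has 1 to 8 rows; each row is the pose to reach, as a shift and turn from the pose commanded when the call began; what a row does not reach only later rows make up. A row lasts 1/8 s, in which the tool goes at most 62.5 mm and 10.7 degrees, less where a joint would pass 70% of its speed; a pose out of reach is approached as far as the arm can. A call with a gripper value outside its range is refused whole. The fingers move at their own pace and stop on an object; "newtons" is the grip in N (left out, the last holds). Time passes only in rows, so rows that repeat a pose let the fingers close. It gives the time, the measured TCP pose, the force, the opening and the grip force at its end, in the units of the state.
- arm.observe(): the state, without advancing time (a new reading comes with each control period).
- arm.get_image(name): name is "scene" or "top"; returns a dict with "img" (384x512x3 uint8, red, green, blue), "depth" (384x512 float32, m along the optical axis (not along the pixel's ray), 0 where there is no reading), "fx", "fy", "cx", "cy" (pixels), "dist_coeffs" ([k1, k2, p1, p2, k3] as OpenCV has them; the pictures are not rectified), "rvec" (rotation vector, rad) and "tvec" (3), from world to camera coordinates, as OpenCV has them. Camera axes: x right, y down, z forward; pixel columns grow to the right and rows downward; lengths in m; the calibration is good to about 2 mm. A picture is of the moment at which its call begins.
- arm.sign_off(): hands the job in; it is judged then, once.
The state is a dict: "clock": time; "joints": joint angles; "dq": joint speeds; "joint_efforts": joint torques, N m; "position": TCP position; "ee_rot": TCP orientation; "force": force on the tool from outside, world axes, zero at the start; "ft_torque": the same for the moment, N m; "width": opening from 0.0 (shut) to 1.0 (fully open); "gripper_force": force on a finger pad.
Only numpy, scipy, OpenCV 4.12 (cv2) and the standard library are available. Lean on these libraries where they do the work, as an engineer would, in place of code of your own. Each camera call takes 0.05 s, during which the arm holds its last target. There are 200 camera calls.

### The job

The handlebar of a rental scooter stands in the bench vise for its brake check. With the outside of your fingers press the left brake lever in towards its grip until it comes up firm, keep it firmly there for about a second to see that it stops short of the grip, and let it spring right out; then check the right lever in the same way. Do not take a lever between your fingers or force it against its stop, do not press on the bar or its grips, and leave the wheels, tools and other things on the bench where they are.

Things in the scene. Friction and masses are not known exactly. Their poses are not given: they have to be found in the camera images.
- handlebar: Straight scooter handlebar on an upright stem in a grey vise. Origin on the bar axis above the stem; y along the bar to the left, x level to its front (away from the robot), where both levers are. 452 mm long, 22 thick; rubber grips 31 thick (flange 38) on the outer 116 mm of each side. The levers' black clamps, just inside the grips, stand 22 mm above the bar axis: its highest parts.
- left_blade (a point): Mid-point of the left brake lever's finger part: an aluminium bar 8 mm thick (this point's x), 14 high (z), reaching 43 mm inboard and 29 outboard (y), then a 16 mm end ball. x points level out of the blade, away from the grip; y leftward along it; z up. At rest 70 mm ahead of the bar's axis, level with it; pressing moves it along -x, 26 mm in all. Its pivot lies at (-25, -85, 0) mm.
- left_lever (a joint): Left lever, rad: 0 right out, grows as pressed in; comes up firm at 0.30, its middle 24 mm and its end ball 12 mm short of the rubber grip. Spring return: at mid-blade 2 N starts it, 6 to 7 N brings it to 0.30, then it is stiff. 10 to 20 N there is a firm check; 45 N or more forces it. It springs out by itself when let go.
- right_blade (a point): Mid-point of the right brake lever's finger part: an aluminium bar 8 mm thick (this point's x), 14 high (z), reaching 43 mm inboard and 29 outboard (y), then a 16 mm end ball. x points level out of the blade, away from the grip; y leftward along it; z up. At rest 70 mm ahead of the bar's axis, level with it; pressing moves it along -x, 26 mm in all. Its pivot lies at (-25, 85, 0) mm.
- right_lever (a joint): Right lever, rad: 0 right out, grows as pressed in; comes up firm at 0.30, its middle 24 mm and its end ball 12 mm short of the rubber grip. Spring return: at mid-blade 2 N starts it, 6 to 7 N brings it to 0.30, then it is stiff. 10 to 20 N there is a firm check; 45 N or more forces it. It springs out by itself when let go.
- vise: Grey bench vise, fixed to the bench, that holds the handlebar's stem; origin on the bench, below the stem. Jaws 100 mm wide, top 138 mm above the bench; it reaches 145 mm to its -x side (screw and handle) and 121 mm to its +x side.
- wheel_a: Loose red skate wheel, 57 mm across, 32 mm high, lying flat; origin at the centre of its underside. Leave alone.
- wheel_b: Another such loose skate wheel. Leave alone.
- wheel_c: A third such loose skate wheel. Leave alone.
- toe_stop: Loose rubber toe stop, 52 mm across, with its steel stud up, 58 mm high; origin at the centre of its underside. Leave alone.
- oil_bottle: Small oil bottle, standing, 34 mm across, 95 mm high; origin at the centre of its underside. Leave alone.
- spanner: Spanner lying on the bench, 150 mm long. Leave alone.
- bearing: Loose ball bearing, 22 mm across, 7 mm high, lying flat. Leave alone.
- skate_key: T-shaped steel skate key, lying, about 100 mm by 100 mm, 18 mm high. Leave alone.

How it is judged:
By the outcome, as a careful person would: the job done as asked, in the order asked, and still so for the second after the job is handed in, with the robot touching nothing.
It also fails if it takes over 72 s, if anything falls off the work surface, if the arm or the gripper's body presses on something with over 40 N, if the wrist force passes 120 N, or if a joint passes its speed limit or range.

## Working session

There is one attempt and no reset: what is moved stays moved. The work goes in short steps, Python scripts to look and compute and a tool call to move; the robot and the scene stay as the last step left them, time stands still between calls to the robot, and variables do not carry over. Pictures are saved under pics/ and viewed, at most 10 in all, crops included, and the job is handed in when it is done.

Besides the shell and the picture viewer there is one more tool, called after "Request:" in YAML: its name, and indented under it one key for each argument. jog_arm: Moves the arm, as the interface text tells. Its arguments: {"type":"object","properties":{"rows":{"type":"array","items":{"type":"array"}},"newtons":{"type":"number"}},"required":["rows"]}

```bash
mkdir -p pics; cat > h.py <<'E'
import numpy as np, cv2
from cell import arm
def snap(n,tag):
    d=arm.get_image(n); np.savez(tag+'.npz',**{k:np.array(v) for k,v in d.items()})
    cv2.imwrite(f'pics/{tag}.png',d['img'][:,:,::-1]); return d
def world(d,u,v,z=None):
    K=np.array([[d['fx'],0,d['cx']],[0,d['fy'],d['cy']],[0,0,1.]])
    p=cv2.undistortPoints(np.array([[[u,v]]],float),K,np.array(d['dist_coeffs'],float))[0,0]
    R=cv2.Rodrigues(np.array(d['rvec'],float))[0]; t=np.array(d['tvec'],float).ravel()
    r=R.T@np.array([p[0],p[1],1]); c=-R.T@t
    s=float(d['depth'][int(round(v)),int(round(u))]) if z is None else (z-c[2])/r[2]
    return c+s*r
E
python3 - <<'E'
from h import *
for n in('top','scene'):
    d=snap(n,n+'1'); cv2.imwrite(f'pics/{n}1b.png',cv2.resize(d['img'][:,:,::-1],(800,600),interpolation=cv2.INTER_CUBIC))
print(arm.observe())
E
```

```text
{'clock': 0.1, 'joints': array([-1.31256961,  0.43517799,  0.0249931 ,  1.57397366, -0.01161286,
        1.13403129, -0.07513043]), 'dq': array([-0.0006119 , -0.00038743,  0.00060652, -0.00354731,  0.00030464,
       -0.00058986, -0.00085572]), 'joint_efforts': array([ 2.38905894e-03, -6.69125819e+01,  9.87483077e-01, -3.15147150e+01,
       -6.05646218e-02,  3.74328915e-02,  5.56584155e-05]), 'position': array([0.22055017, 0.58430667, 0.22602091]), 'ee_rot': array([-5.63881241e-01, -3.09043803e+00,  2.26021860e-03]), 'force': array([-0.92760337, -0.27822063, -0.26542038]), 'ft_torque': array([0.0047144 , 0.02221888, 0.00532922]), 'gripper_force': 0.0, 'width': 0.999261289889953}
```

View pics/top1b.png

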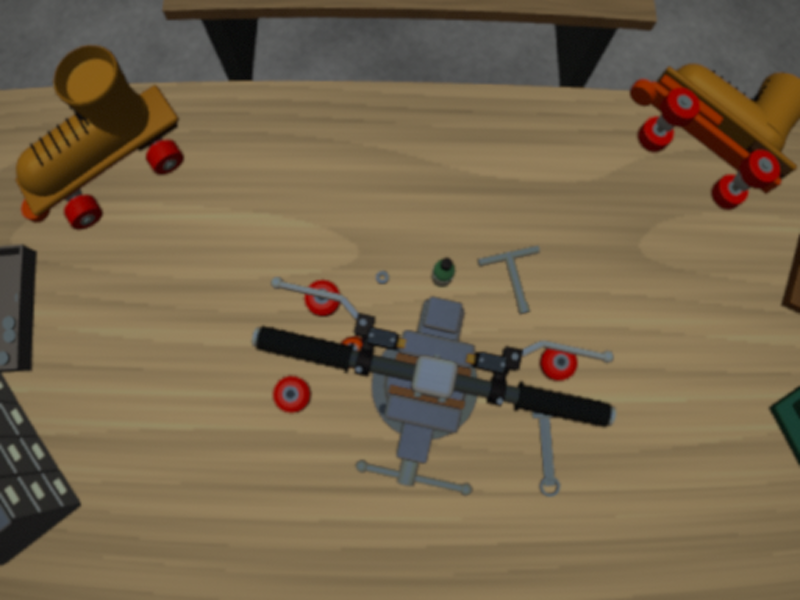

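View pics/scene1b.png

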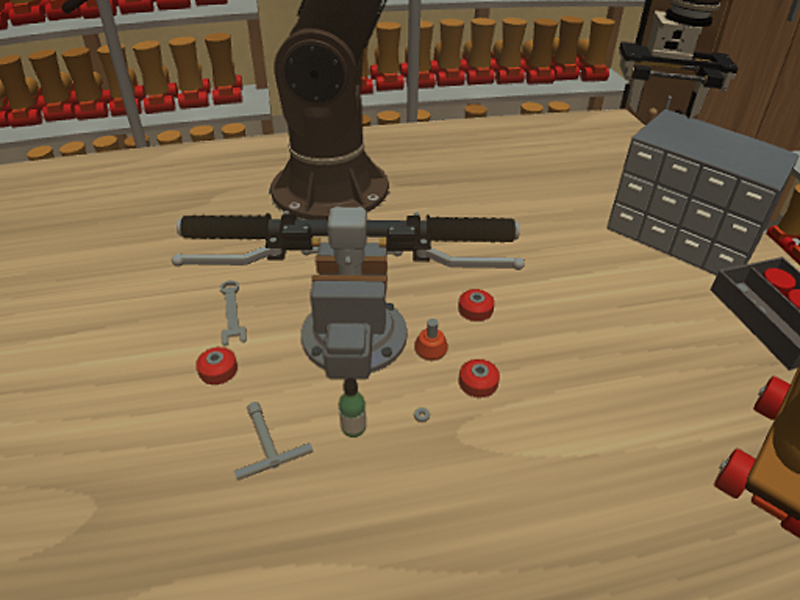

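The top view shows the bar running from (258,338) to (610,415). The left lever's ball is at (277,283) and the right lever's ball is at (607,356), both in front of the bar. I'll measure these with depth.

```bash
python3 - <<'E'
from h import *
d=dict(np.load('top1.npz')); s=512/800
for n,u,v in [('Lend',262,339),('Rend',607,414),('Lgrip',300,347),('Rgrip',565,405),('cap',435,376),('Lball',277,283),('Lblade',310,290.5),('Lin',338,297),('Rball',607,356),('Rblade',576,349.5),('Rin',548,346)]:
    print(n,world(d,u*s,v*s).round(4), world(d,u*s,v*s,0.25).round(3))
# points above z: grips/levers cluster
K=np.array([[d['fx'],0,d['cx']],[0,d['fy'],d['cy']],[0,0,1.]])
uu,vv=np.meshgrid(np.arange(512),np.arange(384))
p=cv2.undistortPoints(np.stack([uu.ravel(),vv.ravel()],1)[:,None].astype(float),K,d['dist_coeffs'].astype(float))[:,0]
z=d['depth'].ravel(); R=cv2.Rodrigues(d['rvec'])[0]
W=(np.c_[p*z[:,None],z]-d['tvec'].ravel())@R
W=W.reshape(384,512,3); np.save('W.npy',W)
sub=W[165:275,150:400].reshape(-1,3); sub=sub[(sub[:,2]>.15)]
print(np.histogram(sub[:,2],20))
im=d['img'][165:275,150:400,::-1]; cv2.imwrite('pics/crop1.png',cv2.resize(im,(800,352),interpolation=cv2.INTER_CUBIC))
E
```

```text
Lend [0.4867 0.1936 0.2199] [0.483 0.187 0.25 ]
Rend [ 0.4004 -0.2231  0.2188] [ 0.4   -0.212  0.25 ]
Lgrip [0.4781 0.1476 0.2176] [0.474 0.143 0.25 ]
Rgrip [ 0.4114 -0.1711  0.2195] [ 0.411 -0.162  0.25 ]
cap [ 0.4449 -0.0142  0.2244] [ 0.443 -0.012  0.25 ]
Lball [0.5577 0.1802 0.2117] [0.549 0.173 0.25 ]
Lblade [0.5491 0.1391 0.21  ] [0.541 0.134 0.25 ]
Lin [0.541  0.104  0.2123] [0.534 0.101 0.25 ]
Rball [ 0.4718 -0.2297  0.2082] [ 0.467 -0.215  0.25 ]
Rblade [ 0.4795 -0.1898  0.21  ] [ 0.475 -0.178  0.25 ]
Rin [ 0.4836 -0.1545  0.2104] [ 0.479 -0.144  0.25 ]
(array([ 379, 5010,    0,    0,    0,    0,    0,    0,    0,    0,    0,
          0,    0,    0,    0,    0,    0,    0,    0,  105]), array([0.16793397, 0.20756673, 0.2471995 , 0.28683227, 0.32646504,
       0.36609781, 0.40573058, 0.44536335, 0.48499612, 0.52462889,
       0.56426166, 0.60389443, 0.6435272 , 0.68315997, 0.72279274,
       0.76242551, 0.80205828, 0.84169105, 0.88132382, 0.92095659,
       0.96058936]))
```

View pics/crop1.png

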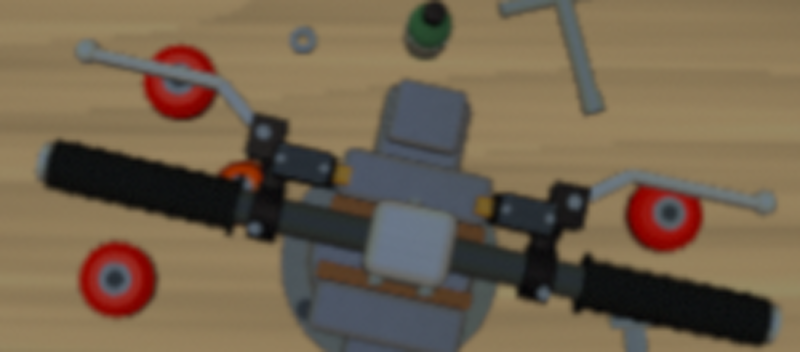

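Request:
jog_arm:
  rows:
    - [[0,0,4],[0,0,0],0]
    - [[4,-3,8],[0,0,-8],0]
    - [[8,-7,8],[0,0,-16],0]
    - [[12,-12,8],[0,0,-24],0]
    - [[16,-17,8],[0,0,-32],0]
    - [[20,-22,8],[0,0,-40],0]
    - [[24,-27,8],[0,0,-48],0]
    - [[28,-32,8],[0,0,-56],0]
  newtons: 5

```text
clock: 1.1
position: [0.4967, 0.269, 0.3066]
ee_rot: [-1.954, -2.46, 0.0]
force: [0.4, 0.6, 0.1]
width: 0.181
gripper_force: 0.0
```

Request:
jog_arm:
  rows:
    - [[4,-4,0],[0,0,-8],0]
    - [[7,-8,0],[0,0,-16],0]
    - [[10,-13,0],[0,0,-16],0]
    - [[10,-13,0],[0,0,-16],0]
    - [[10,-13,0],[0,0,-16],0]
    - [[10,-13,0],[0,0,-16],0]

```text
clock: 1.85
position: [0.5952, 0.1424, 0.3065]
ee_rot: [-2.269, -2.171, 0.0]
force: [-0.7, 0.0, 0.1]
width: 0.006
gripper_force: 0.0
```

```bash
python3 - <<'E'
from h import *
for n in('top','scene'): d=snap(n,n+'2')
t=cv2.imread('pics/top2.png')[120:290,130:400]; s=cv2.imread('pics/scene2.png')[100:260,90:360]
cv2.imwrite('pics/c2.png',np.vstack([cv2.resize(t,(477,300)),cv2.resize(s,(477,300))]))
o=arm.observe(); print(o['position'],cv2.Rodrigues(o['ee_rot'])[0].round(3),o['width'],o['force'])
E
```

```text
[0.59532769 0.1422168  0.30668321] [[ 0.044  0.999 -0.   ]
 [ 0.999 -0.044  0.   ]
 [ 0.    -0.    -1.   ]] 0.004759755891236221 [-0.26834679  0.5899601   0.2882142 ]
```

View pics/c2.png

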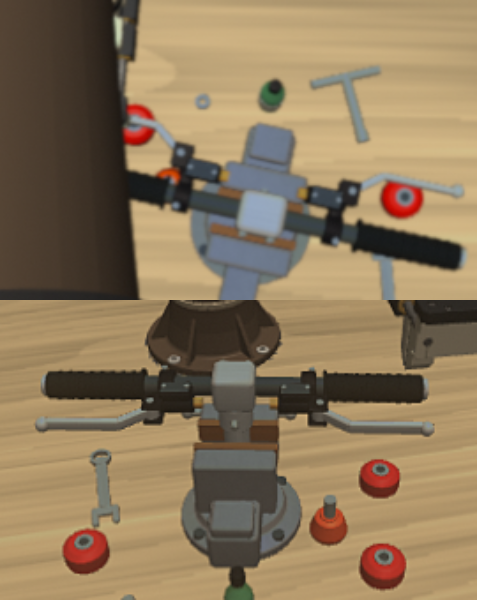

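The bar, levers and wheels are unchanged, and the arm hides the left grip in the top view. I'll lower the closed fingers in front of the left blade.

Request:
jog_arm:
  rows:
    - [[0.2,-0.7,0],[0,0,0],0]
    - [[0.2,-0.7,-4],[0,0,0],0]
    - [[0.2,-0.7,-8],[0,0,0],0]
    - [[0.2,-0.7,-11],[0,0,0],0]
    - [[0.2,-0.7,-11.9],[0,0,0],0]
    - [[0.2,-0.7,-11.9],[0,0,0],0]

```text
clock: 2.7
position: [0.5981, 0.1336, 0.1881]
ee_rot: [2.273, 2.169, -0.0]
force: [0.2, 0.1, 1.1]
width: 0.005
gripper_force: 0.0
```

```bash
python3 - <<'E'
from h import *
d=snap('scene','scene3')
cv2.imwrite('pics/c3.png',cv2.resize(cv2.imread('pics/scene3.png')[80:280,100:360],(780,600),interpolation=cv2.INTER_CUBIC))
o=arm.observe(); p=o['position']-[.4445,-.010,.2035]; print(o['position'],p[0]*.979-p[1]*.203,p[0]*.203+p[1]*.979,o['force'])
E
```

```text
[0.59854598 0.13368393 0.18879305] 0.12164317190010727 0.1719379009648654 [-0.07992135 -0.06385512  0.88228226]
```

View pics/c3.png

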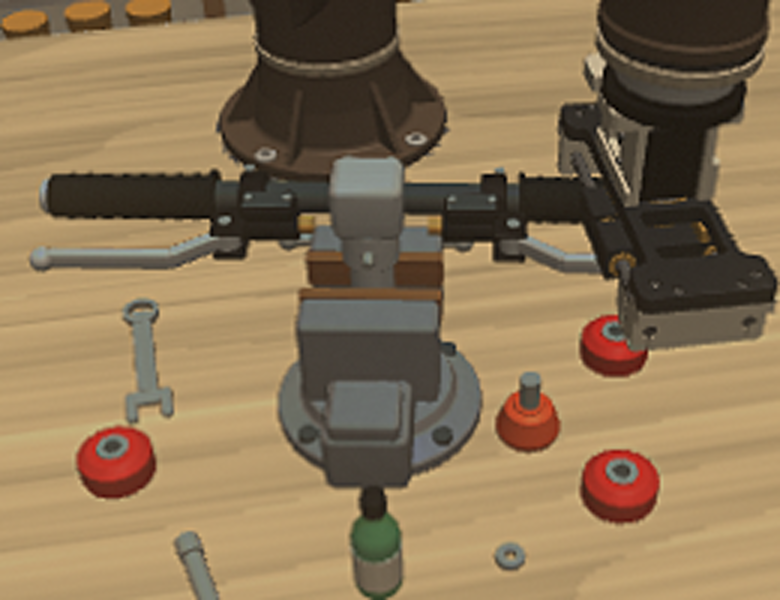

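The closed fingers are in front of the left blade, with the gripper body about 30 mm above the clamps and clear of the wheels. Now I'll press along the bar's -x.

Request:
jog_arm:
  rows:
    - [[-1.0,0.2,0],[0,0,0],0]
    - [[-2.0,0.4,0],[0,0,0],0]
    - [[-2.5,0.5,0],[0,0,0],0]
    - [[-3.0,0.6,0],[0,0,0],0]
    - [[-3.4,0.7,0],[0,0,0],0]
    - [[-3.8,0.8,0],[0,0,0],0]
    - [[-3.8,0.8,0],[0,0,0],0]

```text
clock: 3.62
position: [0.5609, 0.1427, 0.1884]
ee_rot: [2.271, 2.169, 0.005]
force: [5.5, 3.7, 0.2]
width: 0.004
gripper_force: 2.8
```

Request:
jog_arm:
  rows:
    - [[0.05,0.2,0],[0,0,0],0]
    - [[-0.3,0.35,0],[0,0,0],0]
    - [[-0.7,0.45,0],[0,0,0],0]
    - [[-1.1,0.55,0],[0,0,0],0]
    - [[-1.1,0.55,0],[0,0,0],0]

```text
clock: 4.25
position: [0.5512, 0.1472, 0.1884]
ee_rot: [2.271, 2.166, 0.006]
force: [11.6, -0.1, -3.6]
width: 0.003
gripper_force: 5.2
```

```bash
cat >> h.py <<'E'
def st():
    o=arm.observe(); p=o['position']-[.4445,-.010,.2035]; f=o['force']
    print(o['clock'],'bar x,y',(p[0]*.979-p[1]*.203).round(4),(p[0]*.203+p[1]*.979).round(4),'z',o['position'][2].round(4),'Fx,Fy,Fz',(f[0]*.979-f[1]*.203).round(1),(f[0]*.203+f[1]*.979).round(1),f[2].round(1))
E
python3 -c "
from h import *
st()
d=snap('scene','scene4')
cv2.imwrite('pics/c4.png',cv2.resize(cv2.imread('pics/scene4.png')[110:210,240:360],(720,600),interpolation=cv2.INTER_CUBIC))"
```

```text
4.25 bar x,y 0.0725 0.1756 z 0.1884 Fx,Fy,Fz 11.3 2.2 -3.6
```

View pics/c4.png

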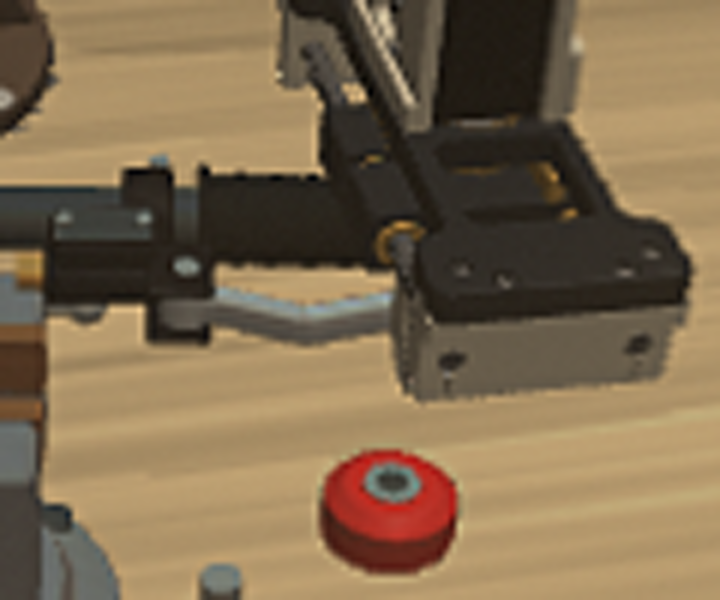

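The lever is turned in visibly and the force is rising. A 1 mm step will show whether it has come up firm.

Request:
jog_arm:
  rows:
    - [[-0.1,0.02,0],[0,0,0],0]
    - [[-0.1,0.02,0],[0,0,0],0]

```text
clock: 4.55
position: [0.5511, 0.1472, 0.1885]
ee_rot: [2.27, 2.165, 0.007]
force: [13.3, -0.2, -4.6]
width: 0.005
gripper_force: 6.7
```

```bash
python3 -c "
from h import *
st()
d=dict(np.load('scene4.npz'));e=dict(np.load('scene1.npz'))
for u,v in [(310,310),(350,303),(388,296)]:
  a=world(d,240+u/6,110+v/6,.2105)-[.4445,-.01,0]; print('now',(a[0]*.979-a[1]*.203).round(4),(a[0]*.203+a[1]*.979).round(4))
"
```

```text
4.55 bar x,y 0.0725 0.1756 z 0.1885 Fx,Fy,Fz 13.0 2.5 -4.6
now 0.0623 0.1348
now 0.0584 0.1481
now 0.0544 0.1609
```

The blade slope measures 0.29 rad and the TCP stays put while the force rises, so the lever is firm. I'll hold it there.

Request:
jog_arm:
  rows:
    - [[-0.1,0.02,0],[0,0,0],0]
    - [[-0.1,0.02,0],[0,0,0],0]
    - [[-0.1,0.02,0],[0,0,0],0]
    - [[-0.1,0.02,0],[0,0,0],0]
    - [[-0.1,0.02,0],[0,0,0],0]
    - [[-0.1,0.02,0],[0,0,0],0]
    - [[-0.1,0.02,0],[0,0,0],0]
    - [[-0.1,0.02,0],[0,0,0],0]

```text
clock: 5.55
position: [0.551, 0.1473, 0.1886]
ee_rot: [2.269, 2.164, 0.009]
force: [17.4, 1.0, -6.9]
width: 0.008
gripper_force: 8.2
```

Request:
jog_arm:
  rows:
    - [[0,0,0],[0,0,0],0]
    - [[0,0,0],[0,0,0],0]

```text
clock: 5.8
position: [0.551, 0.1473, 0.1886]
ee_rot: [2.269, 2.164, 0.009]
force: [17.3, -0.4, -8.2]
width: 0.007
gripper_force: 8.2
```

Request:
jog_arm:
  rows:
    - [[0.8,-0.2,0],[0,0,0],0]
    - [[1.6,-0.4,0],[0,0,0],0]
    - [[2.4,-0.6,0],[0,0,0],0]
    - [[3.4,-0.8,0],[0,0,0],0]
    - [[4.4,-1.1,0],[0,0,0],0]
    - [[5.4,-1.3,0],[0,0,0],0]
    - [[5.4,-1.3,0],[0,0,0],0]

```text
clock: 6.68
position: [0.6015, 0.1343, 0.1875]
ee_rot: [2.273, 2.168, -0.001]
force: [-0.0, -0.4, 0.3]
width: 0.002
gripper_force: 0.0
```

```bash
python3 -c "
from h import *
st(); print(arm.observe()['position'])
d=snap('scene','scene5')
cv2.imwrite('pics/c5.png',cv2.resize(cv2.imread('pics/scene5.png')[110:210,240:360],(720,600),interpolation=cv2.INTER_CUBIC))"
```

```text
6.675 bar x,y 0.1244 0.1731 z 0.1875 Fx,Fy,Fz 0.0 -0.4 0.3
[0.60147002 0.13429481 0.18751628]
```

View pics/c5.png

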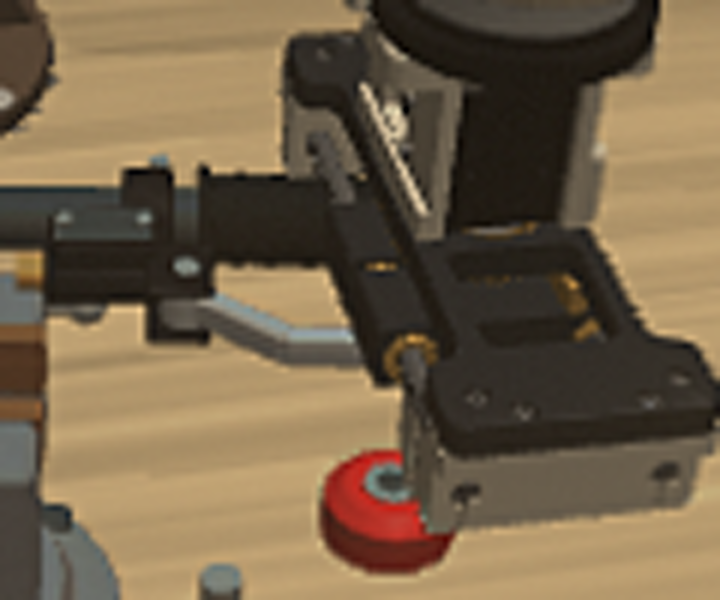

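The left lever has sprung right out and the fingers are clear. I'll lift and cross to the right lever.

Request:
jog_arm:
  rows:
    - [[0,0,4],[0,0,0],0]
    - [[0,0,8],[0,0,0],0]
    - [[-0.5,-2,11],[0,0,0],0]
    - [[-1.5,-7,11],[0,0,-4],0]
    - [[-2.5,-12,11],[0,0,-8],0]
    - [[-3.5,-17,11],[0,0,-12],0]
    - [[-4.5,-22,11],[0,0,-17],0]
    - [[-5.5,-27,11],[0,0,-17],0]

```text
clock: 7.72
position: [0.5451, -0.1364, 0.2978]
ee_rot: [-2.569, -1.808, -0.001]
force: [0.9, -0.6, 0.9]
width: 0.008
gripper_force: 0.0
```

Request:
jog_arm:
  rows:
    - [[-0.8,-4,0],[0,0,0],0]
    - [[-1.5,-6.9,0],[0,0,0],0]
    - [[-1.5,-6.9,0],[0,0,0],0]
    - [[-1.5,-6.9,0],[0,0,0],0]

```text
clock: 8.22
position: [0.531, -0.2033, 0.2976]
ee_rot: [-2.567, -1.81, -0.001]
force: [-0.1, -0.5, -0.4]
width: 0.003
gripper_force: 0.0
```

```bash
python3 -c "
from h import *
st(); o=arm.observe();print(o['position'],cv2.Rodrigues(o['ee_rot'])[0].round(3))"
```

```text
8.225 bar x,y 0.1239 -0.1717 z 0.2976 Fx,Fy,Fz 0.0 -0.5 -0.4
[ 0.5309761  -0.2033154   0.29761237] [[ 0.336  0.942 -0.   ]
 [ 0.942 -0.336  0.001]
 [ 0.001 -0.    -1.   ]]
```

Request:
jog_arm:
  rows:
    - [[0,0,-4],[0,0,0],0]
    - [[0,0,-8],[0,0,0],0]
    - [[0,0,-10],[0,0,0],0]
    - [[0,0,-11],[0,0,0],0]
    - [[0,0,-11],[0,0,0],0]

```text
clock: 8.85
position: [0.5311, -0.2035, 0.1876]
ee_rot: [-2.567, -1.81, 0.0]
force: [0.8, -0.1, 1.3]
width: 0.007
gripper_force: 0.0
```

```bash
python3 -c "
from h import *
st()
d=snap('scene','scene6')
cv2.imwrite('pics/c6.png',cv2.resize(cv2.imread('pics/scene6.png')[90:240,90:290],(800,600),interpolation=cv2.INTER_CUBIC))"
```

```text
8.85 bar x,y 0.124 -0.1718 z 0.1876 Fx,Fy,Fz 0.8 0.0 1.3
```

View pics/c6.png

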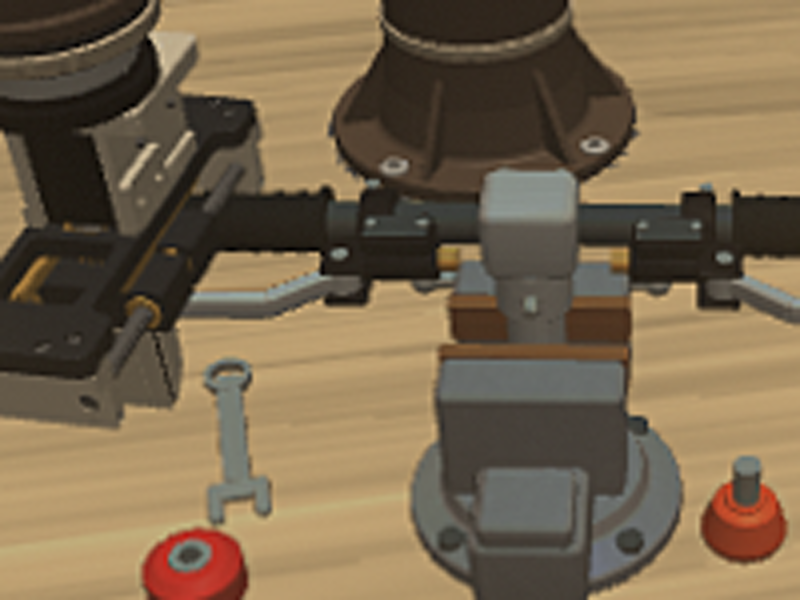

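The fingers are in front of the right blade, which is at rest. I'll press it the same way.

Request:
jog_arm:
  rows:
    - [[-1.0,0.2,0],[0,0,0],0]
    - [[-2.0,0.4,0],[0,0,0],0]
    - [[-2.6,0.5,0],[0,0,0],0]
    - [[-3.2,0.55,0],[0,0,0],0]
    - [[-3.8,0.6,0],[0,0,0],0]
    - [[-4.4,0.65,0],[0,0,0],0]
    - [[-4.8,0.7,0],[0,0,0],0]
    - [[-4.8,0.7,0],[0,0,0],0]

```text
clock: 9.9
position: [0.4836, -0.199, 0.1883]
ee_rot: [2.566, 1.806, 0.001]
force: [6.2, -5.7, -2.4]
width: 0.004
gripper_force: 3.4
```

```bash
python3 -c "
from h import *
st()"
```

```text
9.9 bar x,y 0.0767 -0.177 z 0.1883 Fx,Fy,Fz 7.2 -4.4 -2.4
```

Request:
jog_arm:
  rows:
    - [[-0.2,0,0],[0,0,0],0]
    - [[-0.4,0,0],[0,0,0],0]
    - [[-0.5,0,0],[0,0,0],0]
    - [[-0.5,0,0],[0,0,0],0]

```text
clock: 10.4
position: [0.4791, -0.1988, 0.1883]
ee_rot: [2.566, 1.806, 0.002]
force: [5.3, -5.1, -2.0]
width: 0.003
gripper_force: 3.7
```

```bash
python3 -c "
from h import *
st()
d=snap('scene','scene7')
cv2.imwrite('pics/c7.png',cv2.resize(cv2.imread('pics/scene7.png')[110:210,100:220],(720,600),interpolation=cv2.INTER_CUBIC))"
```

```text
10.4 bar x,y 0.0722 -0.1779 z 0.1883 Fx,Fy,Fz 6.2 -3.9 -2.0
```

View pics/c7.png

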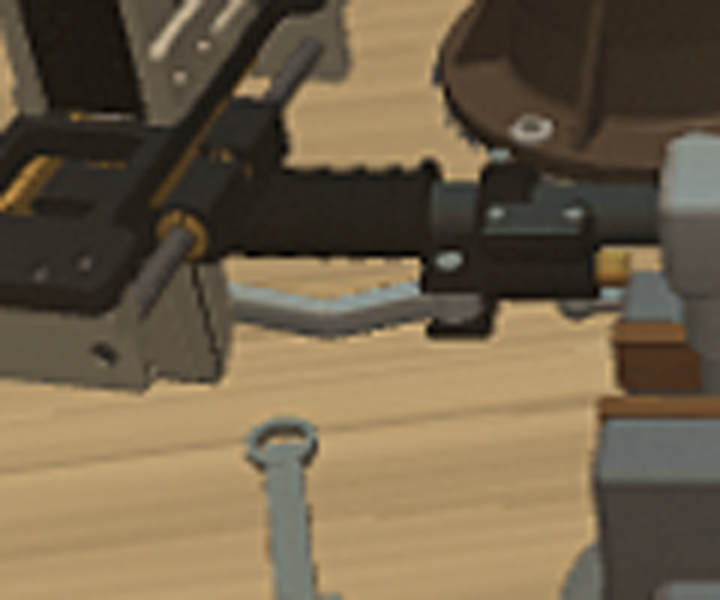

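The right lever is well in: its bend is at (330,310) and the blade runs to (230,290). The force of 6.2 N shows it is not firm yet, so I'll go on in small steps.

Request:
jog_arm:
  rows:
    - [[-0.2,0.02,0],[0,0,0],0]
    - [[-0.4,0.05,0],[0,0,0],0]
    - [[-0.4,0.05,0],[0,0,0],0]

```text
clock: 10.82
position: [0.4761, -0.1986, 0.1885]
ee_rot: [2.564, 1.805, 0.003]
force: [9.5, -6.7, -5.7]
width: -0.001
gripper_force: 5.4
```

```bash
python3 -c "
from h import *
st()
d=dict(np.load('scene7.npz'))
for u,v in [(325,303),(280,295),(235,287)]:
  a=world(d,100+u/6,110+v/6,.2105)-[.4445,-.01,0]; print((a[0]*.979-a[1]*.203).round(4),(a[0]*.203+a[1]*.979).round(4))
"
```

```text
10.825 bar x,y 0.0692 -0.1782 z 0.1885 Fx,Fy,Fz 10.7 -4.7 -5.7
0.0618 -0.1315
0.0576 -0.1472
0.0533 -0.1631
```

Request:
jog_arm:
  rows:
    - [[-0.2,0.02,0],[0,0,0],0]
    - [[-0.3,0.04,0],[0,0,0],0]
    - [[-0.3,0.04,0],[0,0,0],0]
    - [[-0.3,0.04,0],[0,0,0],0]

```text
clock: 11.32
position: [0.4758, -0.1986, 0.1891]
ee_rot: [2.56, 1.804, 0.008]
force: [18.2, -8.0, -10.9]
width: 0.006
gripper_force: 9.4
```

```bash
python3 -c "
from h import *
st()"
```

```text
11.325 bar x,y 0.0689 -0.1783 z 0.1891 Fx,Fy,Fz 19.4 -4.1 -10.9
```

It is firm at 19 N. I'll ease off slightly and hold.

Request:
jog_arm:
  rows:
    - [[0.1,0,0],[0,0,0],0]
    - [[0.1,0,0],[0,0,0],0]
    - [[0.1,0,0],[0,0,0],0]
    - [[0.1,0,0],[0,0,0],0]
    - [[0.1,0,0],[0,0,0],0]
    - [[0.1,0,0],[0,0,0],0]
    - [[0.1,0,0],[0,0,0],0]
    - [[0.1,0,0],[0,0,0],0]

```text
clock: 12.32
position: [0.4759, -0.1985, 0.189]
ee_rot: [2.562, 1.804, 0.006]
force: [14.6, -8.2, -7.5]
width: 0.002
gripper_force: 8.0
```

Request:
jog_arm:
  rows:
    - [[0,0,0],[0,0,0],0]
    - [[0,0,0],[0,0,0],0]

```text
clock: 12.58
position: [0.4759, -0.1986, 0.1889]
ee_rot: [2.562, 1.804, 0.006]
force: [13.9, -6.6, -7.9]
width: -0.001
gripper_force: 8.0
```

Request:
jog_arm:
  rows:
    - [[0.8,-0.1,0],[0,0,0],0]
    - [[1.6,-0.2,0],[0,0,0],0]
    - [[2.4,-0.3,0],[0,0,0],0]
    - [[3.4,-0.4,0],[0,0,0],0]
    - [[4.4,-0.6,0],[0,0,0],0]
    - [[5.8,-0.8,0],[0,0,0],0]
    - [[5.8,-0.8,0],[0,0,0],0]

```text
clock: 13.45
position: [0.5308, -0.2045, 0.1874]
ee_rot: [2.568, 1.81, -0.001]
force: [-0.9, 0.2, 0.1]
width: 0.007
gripper_force: 0.0
```

Request:
jog_arm:
  rows:
    - [[0,0,4],[0,0,0],0]
    - [[0,0,8],[0,0,0],0]
    - [[2,0,13],[0,0,0],0]
    - [[5,-3,18],[0,0,0],0]
    - [[7,-7,21],[0,0,0],0]
    - [[8,-11,22],[0,0,0],0]
    - [[8,-15,22],[0,0,0],0]
    - [[8,-15,22],[0,0,0],0]

```text
clock: 14.45
position: [0.6078, -0.3585, 0.4068]
ee_rot: [-2.574, -1.801, 0.005]
force: [0.0, -0.4, 0.4]
width: 0.01
gripper_force: 0.0
```

```bash
python3 -c "
from h import *
st()
snap('scene','scene8'); snap('top','top8')
t=cv2.imread('pics/top8.png')[120:330,130:420]; s=cv2.imread('pics/scene8.png')[80:330,80:380]
cv2.imwrite('pics/c8.png',np.vstack([cv2.resize(t,(414,300)),cv2.resize(s,(414,300))]))"
```

```text
14.45 bar x,y 0.2306 -0.308 z 0.4068 Fx,Fy,Fz 0.1 -0.4 0.4
```

View pics/c8.png

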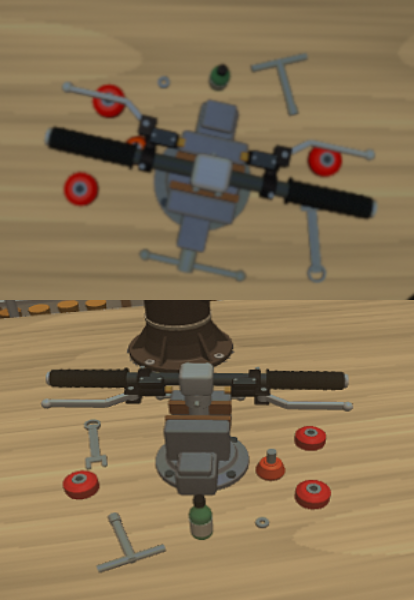

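Both levers are right out, nothing on the bench has moved, and the arm is clear.

```bash
python3 -c "
from cell import arm
print(arm.sign_off())"
```

```text
the job is handed in; nothing more can be done
None
```

I pressed the left and then the right brake lever until it came up firm, held each for over a second at about 14–18 N, and let it spring right out; nothing else moved, and the job is handed in.

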